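# Set the crossbar and hold the bath-ball dish for its photograph

### The arm

A 6-joint arm with a two-finger parallel gripper is mounted at the origin on the work surface. World frame = base frame: x ahead of the robot, y to its left, z up, the work surface at z = 0. Lengths are in m, angles in rad, forces in N, time in s.
With the tool pointing down it reaches from about 0.3 to 0.85 m from the base axis. Payload 5.4 kg.
Tool frame: the origin (TCP) lies at the very end of the fingers, on their centre line; the grasp point (between the pads) lies 19 mm behind it (r.pinch_z is the distance from the TCP to the grasp point, in m); z points along the fingers, y is the direction in which the jaws open and shut (so a half turn about z gives the same grasp; the last joint's range is limited). The gripper opens to 85 mm and grips with 20 to 120 N. Pads are 22 mm wide; open, the fingers measure 114 mm over their backs; the gripper's body (76 mm by 85 mm) begins 54 mm behind the grasp point. The pads swing forward as they close: fully open they stand 13 mm farther back than shut.
Start: joints at [-1.555, 0.158, 1.597, -0, 1.386, -0.21], TCP at [0.129, -0.56, 0.207] pointing down, gripper open.
Joint ranges: [-2.91, 2.91], [-0.94, 2.29], [0.18, 2.7], [-1.29, 4.43], [0.17, 2.64], [-3, 3]. Speed limits (rad/s): [2.57, 2.57, 3.14, 3.14, 3.14, 3.14].

### API

Orientations are given as a unit quaternion [w, x, y, z].
In Python, from rig import r gives the robot as it stands.
- The arm moves only by the tool play_rows, never from a script. Its argument "moves" is a list that holds one entry, the list of rows, each a list of 7 numbers: the shift along the world's x, y, z in cm, then the turn, a rotation vector about the world's x, y, z in degrees, then the closure, from -1 (fully open) to 1 (shut), so that 0 is half open. A call has 1 to 12 rows; each row shifts and turns the commanded pose from where the row before left it; what a row does not reach is not made up. A row lasts 1/10 s, in which the tool goes at most 50 mm and 8.59 degrees, less where a joint would pass 70% of its speed; a pose out of reach is approached as far as the arm can. A call is refused whole if a number of a shift passes 5 or a number of a turn 8.59, either way. A call with a gripper value outside its range is refused whole. The fingers move at their own pace and stop on an object; "squeeze" is the grip in N (left out, the last holds). Time passes only in rows, so rows that do not move let the fingers close. It gives the time, the measured TCP pose, the force and the opening at its end, in the units of the state.
- r.read_state(): the state, without advancing time (a new reading comes with each control period).
- r.capture(name): name is "scene" or "top"; returns a dict with "image" (480x640x3 uint8, blue, green, red), "depth" (480x640 float32, m along the optical axis (not along the pixel's ray), 0 where there is no reading), "vertical_fov" (degrees; the focal length in pixels is half the picture's height over the tangent of half this angle, whatever the lens; pixels are square), "cx", "cy" (the principal point, pixels), "view" (4x4, takes a point from world to camera coordinates). Camera axes: x right, y down, z forward; pixel columns grow to the right and rows downward; lengths in m; the calibration is good to about 2 mm. A picture is of the moment at which its call begins.
- r.close_job(): hands the job in, once; it reports no verdict.
The state is a dict: "time": time; "joints": joint angles; "joint_velocities": joint speeds; "effort": joint torques, N m; "ee_pos": TCP position; "tcp_rot": TCP orientation; "force": force on the tool from outside, world axes, zero at the start; "moment": the same for the moment, N m; "grip_width": finger opening in m.
Only numpy, scipy, OpenCV 4.12 (cv2) and the standard library are available. Lean on these libraries where they do the work, as an engineer would, in place of code of your own. Each camera call takes 0.05 s, during which the arm holds its last target. There are 200 camera calls.

### The job

Set up the product shot: lay the brass crossbar into the notches of both stand posts so that it sits level, and let go of it. Then lift the dish by the wooden grip of its handle, keeping it level and the bath ball in the middle without touching the ball, give it a quarter turn so that the handle stands parallel to the crossbar, and finish holding it still and level, centred over the round felt pad with its underside about 7 cm above the pad; keep hold of it, do not put it down. Leave everything else on the table where it is.

Things in the scene. Friction and masses are not known exactly. Their poses are not given: they have to be found in the camera images.
- stage: Fixed photo stage: pale wooden board 250 (x) by 230 (y) by 12 mm; on its robot-side half two dark steel V-notched posts at x = -65, y = +85 and -85 mm, each 16 mm thick along y, with free space between them; on its far half a round grey felt pad. Origin: centre of the board's underside, on the table; y runs along the line of the notches, z up.
- stage_seat (a point): Midway between the two V-notches: where the middle of the crossbar's axis lies when it rests in both; stage x = -65, y = 0, 96 mm above the table. The notches open upward at 90 degrees, 48 mm wide along x at their tips (109 mm above the table), bottom of the V 85 mm above the table. Axes as the stage.
- stage_pad (a point): Centre of the top face of the round felt pad (110 mm across, top 15 mm above the table): stage x = +65, y = 0. Axes as the stage.
- bar: Brass crossbar, loose, 0.15 kg: round rod 16 mm in diameter with a wooden end block 30 x 30 mm square, 25 mm long, at each end; 260 mm long overall (210 mm of bare rod). Starts lying on the table, its axis 15 mm above it. Origin at the middle of its axis; y runs along the rod. Either way round is the same.
- dish: Shallow metal dish, loose, 0.2 to 0.35 kg, 132 mm across, with an upright fixed basket handle: thin wires at y = +63 and -63 mm up to a wooden grip. Inside: a cone rising 8.5 degrees outward from a flat of 8 mm radius, 8 mm up, to a rim 17 mm high. Origin: centre of the underside, z up, y along the handle; a half turn looks the same. Starts with its handle 70 to 110 degrees off the stage's y.
- dish_grip (a point): Centre of the dish's wooden grip bar, 130 mm straight above the centre of the underside: a bar 14 mm wide (dish x), 70 mm long (dish y), 16 mm high. Axes as the dish.
- ball: Bath ball, off-white sphere 44 mm in diameter, about 0.05 kg, lying loose in the middle of the dish; it rolls easily. Origin at its centre, which stands 30 mm above the dish's underside when at rest in the middle.
- jar_candle: Amber glass jar, 68 mm across, 80 mm high, to be left alone. Origin at the centre of its underside.
- oil_bottle: Small amber bottle, 38 mm across, 100 mm high, to be left alone. Origin at the centre of its underside.
- tall_bottle: Larger amber bottle, 54 mm across, 150 mm high, to be left alone. Origin at the centre of its underside.
- soap_box: Flat white box, 60 x 100 x 30 mm, to be left alone. Origin at the centre of its underside.
- block_candle: Wooden block with a wax top, 85 mm cube, to be left alone. Origin at the centre of its underside.
- tin: Small round metal tin between dish and stage, 40 mm across, 22 mm high, to be left alone. Origin at the centre of its underside.
- spoon: Wooden spoon lying on the table, to be left alone. Origin at its middle, underside.
Not all that is in view belongs to the job. Of the things that look like the dish, take the one that is farthest from the robot's base at the start.

How it is judged:
By the outcome, as a careful person would: the job done as asked, in the order asked, and still so for the second after the job is handed in, while the arm keeps its last pose, push and grip.
It also fails if it takes over 69 s, if anything falls off the work surface, if the arm or the gripper's body presses on something with over 40 N, if the wrist force passes 120 N, or if a joint passes its speed limit or range.

## Working session

There is one attempt and no reset: what is moved stays moved. The work goes in short steps, Python scripts to look and compute and a tool call to move; the robot and the scene stay as the last step left them, time stands still between calls to the robot, and variables do not carry over. Pictures are saved under pics/ and viewed, about 8 in all and at most 12, crops included, and the job is handed in when it is done.

Besides the shell and the picture viewer there is one more tool, called after ">>>" as name([rows], argument=value, ...), one row to a line, values as JSON. play_rows: Moves the arm, as the interface text tells. Its arguments: {"type":"object","properties":{"moves":{"type":"array","items":{"type":"array","items":{"type":"array","items":{"type":"number"}}}},"squeeze":{"type":"number"}},"required":["moves"]}

```bash
ls; mkdir -p pics; cat > h.py <<'E'
import numpy as np, cv2
from rig import r
def cap(n,save=None):
    c=r.capture(n)
    np.savez('/tmp/%s.npz'%n,**{k:np.asarray(v) for k,v in c.items()})
    if save: cv2.imwrite('pics/'+save,c['image'])
    return c
def load(n): return dict(np.load('/tmp/%s.npz'%n))
def cloud(c):
    f=240/np.tan(np.radians(float(c['vertical_fov']))/2)
    v,u=np.mgrid[0:480,0:640]; d=c['depth']
    P=np.stack([(u-c['cx'])/f*d,(v-c['cy'])/f*d,d],-1)
    V=np.linalg.inv(c['view']); W=P@V[:3,:3].T+V[:3,3]
    W[d==0]=np.nan
    return W
def proj(c,p):
    f=240/np.tan(np.radians(float(c['vertical_fov']))/2)
    q=c['view'][:3,:3]@np.asarray(p)+c['view'][:3,3]
    return f*q[0]/q[2]+c['cx'],f*q[1]/q[2]+c['cy']
E
python3 - <<'E'
from h import *
for n in('scene','top'):
    c=cap(n,n+'0.png'); V=np.linalg.inv(c['view']); print(n,c['vertical_fov'],c['cx'],c['cy'],V.round(3).tolist())
s=r.read_state();print(s)
print(r.pinch_z,[a for a in dir(r) if a[0]!='_'])
E
```

```text
pics
scene 57.31427324000269 320.0639385593403 242.81596720829398 [[-0.544, 0.522, -0.656, 1.221], [0.839, 0.341, -0.424, 0.424], [0.002, -0.782, -0.624, 0.754], [0.0, 0.0, 0.0, 1.0]]
top 45.98287527207815 325.5277146877677 243.23849563873617 [[-0.014, -0.991, 0.136, 0.313], [-1.0, 0.015, 0.004, -0.011], [-0.006, -0.136, -0.991, 1.706], [0.0, 0.0, 0.0, 1.0]]
{'time': 0.1, 'joints': array([-1.55515074e+00,  1.58999696e-01,  1.59811964e+00,  1.04712720e-05,
        1.38623951e+00, -2.10114133e-01]), 'joint_velocities': array([ 0.00184711, -0.00226575, -0.00194487, -0.00051077, -0.00069713,
       -0.00123936]), 'effort': array([-8.36067065e-04, -3.96991181e+01, -3.32338071e+01, -3.59548749e-04,
        4.24166647e-03,  1.57688817e-05]), 'ee_pos': array([ 0.12867721, -0.55980145,  0.20590106]), 'tcp_rot': array([-8.78424588e-04,  9.93635552e-01,  1.12639292e-01,  9.08534726e-05]), 'force': array([-0.15296042,  0.34379533,  0.72222284]), 'moment': array([0.02555515, 0.02056581, 0.0485922 ]), 'grip_width': 0.08514108714737262}
0.0187 ['Unreachable', 'capture', 'close_job', 'pinch_z', 'read_state']
```

View pics/top0.png

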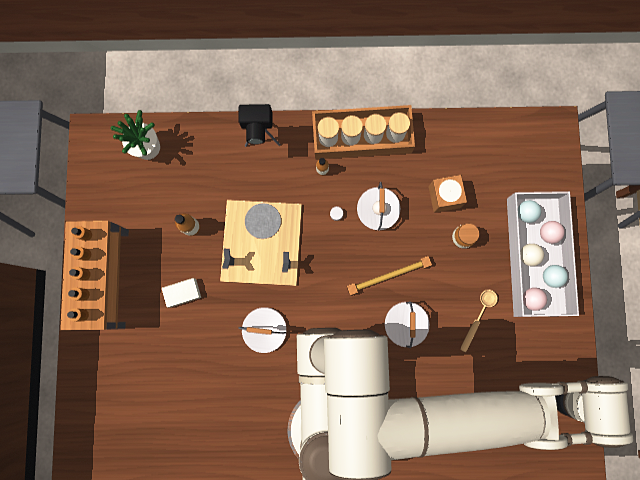

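View pics/scene0.png

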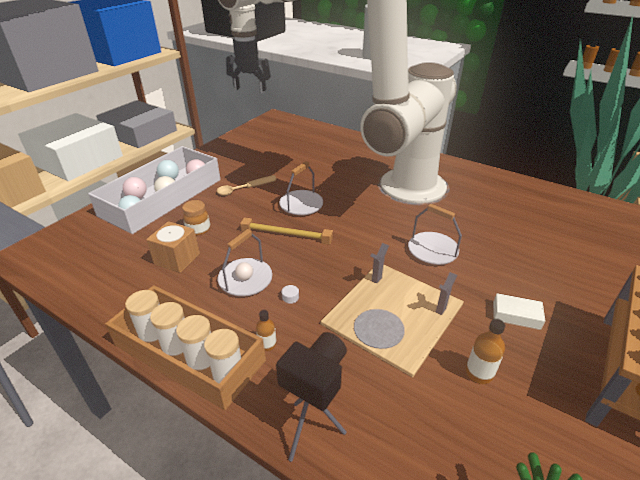

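The top view shows the stage at about (262,243), with the pad at (263,220) and the posts at (228,258) and (288,262). The bar runs from (352,288) to (428,262). The target dish, the farthest of the three and the one with the ball, is at (380,208), with its grip near (381,201). The tin is at (337,213). In the scene view the dish is at (245,275), with the ball inside it.

```bash
cat > m.py <<'E'
from h import *
W={}
for n in('top','scene'):
    c=load(n);w=cloud(c).reshape(-1,3);col=c['image'].reshape(-1,3).astype(float)
    W[n]=(w,col)
    ok=np.isfinite(w[:,0]);print(n,'table z',np.nanmedian(w[ok&(abs(w[:,2])<.008)&(w[:,0]>.3)&(w[:,0]<.8),2]).round(4))
def sel(n,x0,x1,y0,y1,z0,z1):
    w,col=W[n];m=(w[:,0]>x0)&(w[:,0]<x1)&(w[:,1]>y0)&(w[:,1]<y1)&(w[:,2]>z0)&(w[:,2]<z1)
    return w[m],col[m]
def pca(p):
    q=p-p.mean(0);e,v=np.linalg.eigh(np.cov(q.T));d=v[:,-1];t=q@d
    return p.mean(0).round(4),d.round(3),(t.min().round(4),t.max().round(4))
c=load('top');w=cloud(c)
for nm,(u,v) in dict(stage=(262,243),pad=(263,220),postL=(228,258),postR=(288,262),bar=(390,275),e1=(352,288),e2=(428,262),dish=(380,208),grip=(381,201),tin=(337,213)).items(): print(nm,w[v,u].round(3))
E
python3 m.py
```

```text
top table z 0.0009
scene table z -0.0002
stage [0.549 0.187 0.011]
pad [0.62  0.184 0.009]
postL [0.497 0.276 0.085]
postR [0.482 0.103 0.091]
bar [ 0.446 -0.196  0.023]
e1 [ 0.408 -0.082  0.029]
e2 [ 0.482 -0.309  0.033]
dish [ 0.628 -0.162  0.129]
grip [ 0.645 -0.164  0.143]
tin [ 0.636 -0.041  0.024]
```

```bash
cat >> m.py <<'E'
print('----')
for n in W:
    print(n)
    p,col=sel(n,.35,.6,-.36,-.03,.008,.05)
    # bar only
    k=abs(p[:,2]-.02)<.02; p=p[k]; d=np.array([.08,-.225])/np.hypot(.08,.225); q=(p[:,:2]-[.446,-.196])@np.array([-d[1],d[0]]); p=p[abs(q)<.03]
    r_=cv2.minAreaRect(p[:,:2].astype(np.float32)); print(' bar',pca(p[:,:2]),r_,p[:,2].max().round(4))
    p,col=sel(n,.4,.75,.03,.35,.007,.018)
    r_=cv2.minAreaRect(p[:,:2].astype(np.float32));print(' board',r_,len(p))
    g=(col.max(1)-col.min(1)<30)&(col.mean(1)>60)&(p[:,0]>.53)
    print(' pad',cv2.minEnclosingCircle(p[g][:,:2].astype(np.float32)),p[g].mean(0).round(4),g.sum())
    for nm,b in dict(pL=(.43,.56,.24,.32),pR=(.43,.56,.06,.15)).items():
        p,_=sel(n,*b,.05,.13); print(' ',nm,p.mean(0).round(4),p.min(0).round(3),p.max(0).round(3),len(p)); t=p[p[:,2]>.08];print('   ',t.min(0).round(3),t.max(0).round(3))
    p,_=sel(n,.5,.75,-.28,-.06,.125,.16); print(' grip',pca(p[:,:2]),p[:,2].min().round(4),p[:,2].max().round(4),len(p),cv2.minAreaRect(p[:,:2].astype(np.float32)))
    p,_=sel(n,.5,.75,-.28,-.08,.006,.025);print(' dish',cv2.minEnclosingCircle(p[:,:2].astype(np.float32)),len(p))
    p,_=sel(n,.5,.75,-.28,-.08,.035,.06);
    A=np.c_[2*p,np.ones(len(p))];s=np.linalg.lstsq(A,(p**2).sum(1),rcond=None)[0];print(' ball',p.mean(0),s[:3],np.sqrt(s[3]+s[:3]@s[:3]),len(p))
    p,_=sel(n,.55,.75,-.075,.0,.012,.03);print(' tin',cv2.minEnclosingCircle(p[:,:2].astype(np.float32)) if len(p) else 0)
E
python3 m.py|sed '1,/----/d'
```

```text
top
 bar (array([ 0.4447, -0.1946]), array([-0.333,  0.943]), (np.float64(-0.1708), np.float64(0.1737))) ((0.4449502229690552, -0.19303695857524872), (0.05554511025547981, 0.34441351890563965), 18.897720336914062) 0.0399
 board ((0.5750207901000977, 0.19019068777561188), (0.34883344173431396, 0.31996241211891174), 0.1699700504541397) 5085
 pad ((0.6176245212554932, 0.18516916036605835), 0.05492445454001427) [0.6176 0.1851 0.0138] 706
  pL [0.4934 0.2784 0.0949] [0.466 0.27  0.053] [0.523 0.29  0.115] 142
    [0.466 0.27  0.083] [0.523 0.29  0.115]
  pR [0.4812 0.1099 0.097 ] [0.452 0.101 0.053] [0.51  0.12  0.115] 132
    [0.452 0.101 0.08 ] [0.51  0.12  0.115]
 grip (array([ 0.6476, -0.1671]), array([-1.   ,  0.025]), (np.float64(-0.0383), np.float64(0.0365))) 0.1262 0.1471 124 ((0.6485127806663513, -0.1669994294643402), (0.012172238901257515, 0.07487636804580688), 88.54207611083984)
 dish ((0.6239230036735535, -0.17694412171840668), 0.15408571064472198) 1550
 ball [ 0.64653296 -0.16364599  0.04576357] [ 0.64412814 -0.17084551  0.03162463] 0.02820899348671726 96
 tin ((0.64626550674
[... 496 characters left out ...]
62 0.2841 0.0856] [0.469 0.273 0.05 ] [0.526 0.293 0.111] 289
    [0.469 0.273 0.081] [0.526 0.293 0.111]
  pR [0.4842 0.1156 0.0844] [0.454 0.103 0.05 ] [0.513 0.123 0.11 ] 265
    [0.454 0.103 0.08 ] [0.513 0.123 0.11 ]
 grip (array([ 0.6557, -0.1608]), array([-0.999,  0.042]), (np.float64(-0.0332), np.float64(0.0383))) 0.1251 0.1411 197 ((0.6531417965888977, -0.16369390487670898), (0.016961902379989624, 0.071422278881073), 88.971923828125)
 dish ((0.6519166231155396, -0.16331496834754944), 0.06846868991851807) 1295
 ball [ 0.6573611  -0.16012607  0.04453462] [ 0.6541718  -0.16666724  0.07157149] 0.04121315134756463 215
 tin ((0.639950156211853, -0.03579277545213699), 0.021190129220485687)
```

>>> play_rows([
  [[1, 1, 0, 0, 0, 4, -1], [2, 2, 0, 0, 0, 8, -1], [3, 3.5, 0, 0, 0, 8.5, -1], [3.2, 3.7, 0, 0, 0, 8.5, -1], [3.2, 3.7, 0, 0, 0, 8.5, -1], [3.2, 3.7, 0, 0, 0, 8.5, -1], [3.2, 3.7, 0, 0, 0, 8.5, -1], [3.2, 3.7, 0, 0, 0, 8.5, -1], [3.2, 3.7, 0, 0, 0, 8.5, -1], [3, 3.5, 0, 0, 0, 8.5, -1], [2.3, 2.7, -2, 0, 0, 8.5, -1], [2, 2, -2, 0, 0, 8.4, -1]],
], squeeze=60)

```text
time: 1.3
ee_pos: [0.4551, -0.1895, 0.1666]
tcp_rot: [0.001, 0.572, 0.821, 0.0]
force: [0.9, -0.6, 0.3]
grip_width: 0.0854
```

>>> play_rows([
  [[0.5, 0.5, -2, 0, 0, 0, -1], [0, 0, -2, 0, 0, 0, -1], [0, 0, 0, 0, 0, 0, -1], [0, 0, 0, 0, 0, 0, -1]],
])

```text
time: 1.7
ee_pos: [0.4584, -0.1863, 0.1268]
tcp_rot: [-0.0, 0.575, 0.818, -0.0]
force: [0.6, -0.0, 0.8]
grip_width: 0.0852
```

```bash
cat >> h.py <<'E'
from scipy.spatial.transform import Rotation as R
def st():
    s=r.read_state();q=s['tcp_rot'];M=R.from_quat([*q[1:],q[0]]).as_matrix()
    print('t',round(s['time'],2),'tcp',s['ee_pos'].round(4),'psi',np.degrees(np.arctan2(M[1,1],M[0,1])).round(2),'zax',M[:,2].round(4),'F',s['force'].round(2),'M',s['moment'].round(3),'w',round(s['grip_width'],4),'j',s['joints'].round(2))
E
python3 - <<'E'
from h import *
st()
a=cap('scene');b=cap('top')
im=[]
for c in(a,b):
    u,v=proj(c,[.45,-.19,.05]);u,v=int(u),int(v);i=c['image'][max(v-75,0):v+75,max(u-100,0):u+100]
    im.append(cv2.resize(i,(400,300),interpolation=cv2.INTER_CUBIC))
    print(u,v)
cv2.imwrite('pics/b1.png',np.hstack(im))
E
```

```text
t 1.7 tcp [ 0.4584 -0.1863  0.1268] psi 19.83 zax [-8.e-04  5.e-04 -1.e+00] F [ 0.58 -0.03  0.79] M [-0.039 -0.033 -0.022] w 0.0852 j [-0.63  0.03  1.9  -0.    1.21 -0.98]
284 220
388 272
```

View pics/b1.png

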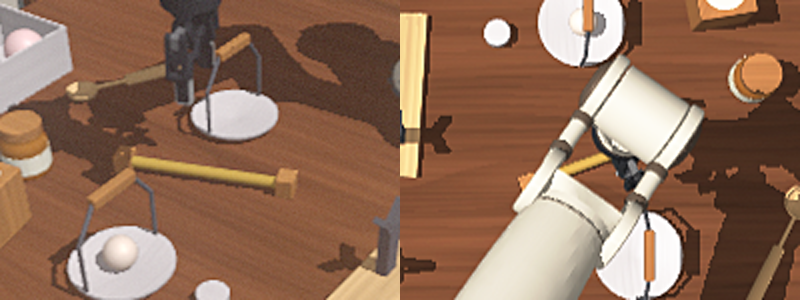

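```bash
python3 - <<'E'
from h import *
c=load('scene');w=cloud(c).reshape(-1,3)
s=r.read_state()['ee_pos'];print('tcp px',proj(c,s))
def sel(x0,x1,y0,y1,z0,z1): return w[(w[:,0]>x0)&(w[:,0]<x1)&(w[:,1]>y0)&(w[:,1]<y1)&(w[:,2]>z0)&(w[:,2]<z1)]
p=sel(.2,.43,-.34,-.12,.005,.022)
print('dish2 low',cv2.minEnclosingCircle(p[:,:2].astype(np.float32)))
for z in np.arange(.02,.15,.015):
    p=sel(.2,.43,-.34,-.12,z,z+.015);print(z.round(3),len(p),p.min(0).round(3),p.max(0).round(3))
# gripper tips: points near tcp
p=sel(.35,.55,-.26,-.1,.1,.2);
for z in np.arange(.105,.17,.01):
    q=p[(p[:,2]>z)&(p[:,2]<z+.01)]
    if len(q):print('grip',z.round(3),len(q),q.min(0).round(3),q.max(0).round(3),q.mean(0).round(3))
E
```

```text
tcp px (np.float64(281.9130614786467), np.float64(198.15749803360154))
dish2 low ((0.34269315004348755, -0.2056436687707901), 0.1204226166009903)
0.02 27 [ 0.235 -0.241  0.02 ] [ 0.429 -0.12   0.034]
0.035 17 [ 0.236 -0.239  0.036] [ 0.37  -0.232  0.049]
0.05 19 [ 0.238 -0.244  0.051] [ 0.369 -0.23   0.064]
0.065 18 [ 0.238 -0.243  0.066] [ 0.369 -0.23   0.079]
0.08 19 [ 0.239 -0.241  0.081] [ 0.368 -0.232  0.095]
0.095 19 [ 0.247 -0.241  0.095] [ 0.363 -0.234  0.11 ]
0.11 27 [ 0.258 -0.242  0.11 ] [ 0.351 -0.23   0.125]
0.125 115 [ 0.269 -0.245  0.125] [ 0.343 -0.229  0.139]Traceback (most recent call last):
  File "<stdin>", line 8, in <module>
    return umr_minimum(a, axis, None, out, keepdims, initial, where)
ValueError: zero-size array to reduction operation minimum which has no identity
```

```bash
python3 - <<'E'
from h import *
c=load('scene');w=cloud(c).reshape(-1,3)
s=r.read_state()['ee_pos']
d=np.array([np.cos(np.radians(19.8)),np.sin(np.radians(19.8)),0]);e=np.array([-d[1],d[0],0])
q=w-s;a,b,z=q@d,q@e,q[:,2]
m=(abs(a)<.09)&(abs(b)<.06)&(z>-.03)&(z<.1)
for z0 in np.arange(-.02,.09,.01):
    k=m&(z>=z0)&(z<z0+.01)
    for nm,kk in(('+',k&(a>0)),('-',k&(a<0))):
        if kk.sum()>2: print(z0.round(3),nm,kk.sum(),'a',a[kk].min().round(4),a[kk].max().round(4),'b',b[kk].min().round(4),b[kk].max().round(4))
E
```

```text
0.03 + 7 a 0.0464 0.0497 b -0.0063 0.0087
0.03 - 11 a -0.0501 -0.041 b -0.0091 0.0118
0.04 + 30 a 0.0464 0.0574 b -0.0082 0.013
0.04 - 29 a -0.0483 -0.0387 b -0.0084 0.0131
0.05 + 26 a 0.0451 0.0576 b -0.0058 0.0128
0.05 - 26 a -0.0498 -0.0385 b -0.0055 0.0131
0.06 + 36 a 0.0431 0.0579 b -0.0091 0.0126
0.06 - 20 a -0.0465 -0.0395 b -0.0036 0.0122
0.07 + 9 a 0.0445 0.0555 b 0.0059 0.0143
0.07 - 19 a -0.0522 -0.0398 b -0.0004 0.0129
0.08 + 54 a 0.0337 0.0773 b -0.0105 0.0149
0.08 - 15 a -0.0705 -0.0345 b 0.0035 0.0148
```

```bash
python3 - <<'E'
from h import *
c=load('scene')
s=r.read_state()['ee_pos']
d=np.array([np.cos(np.radians(19.8)),np.sin(np.radians(19.8)),0])
for a in(-.05,.05):
  for z in (0,.013,.025,.035,.06): print(a,z,np.round(proj(c,s+a*d+[0,0,z]),1))
i=c['image'][110:240,220:340]; cv2.imwrite('pics/b2.png',cv2.resize(i,None,fx=5,fy=4.6,interpolation=cv2.INTER_CUBIC) if 0 else cv2.resize(i,None,fx=4.6,fy=4.6,interpolation=cv2.INTER_CUBIC))
dd=c['depth'][185:205,265:290]; print((dd==0).sum())
E
```

```text
-0.05 0 [287.4 188.4]
-0.05 0.013 [287.1 184.2]
-0.05 0.025 [286.9 180.3]
-0.05 0.035 [286.8 177. ]
-0.05 0.06 [286.3 168.7]
0.05 0 [276.1 208.6]
0.05 0.013 [275.8 204.3]
0.05 0.025 [275.5 200.3]
0.05 0.035 [275.3 196.9]
0.05 0.06 [274.6 188.3]
5
```

View pics/b2.png

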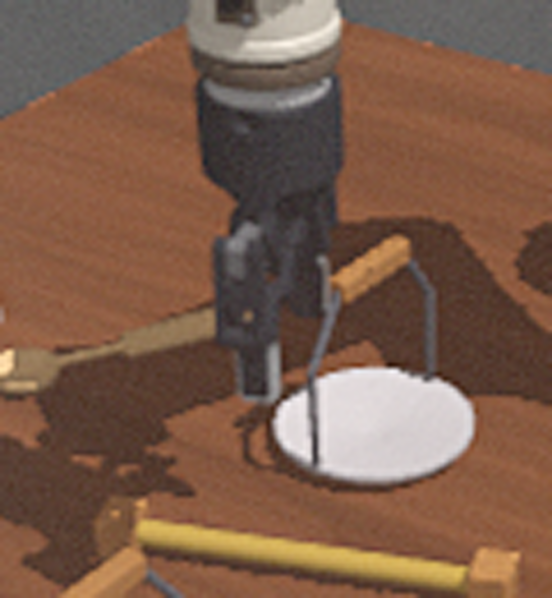

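The scene crop shows the open fingertip at about (276,197) px. That is roughly 35 mm above the TCP, and I expected about 13 mm. I'll half-close over the bar and check the tip height again.

>>> play_rows([
  [[-0.4, -0.15, -1, 0, 0, 0, 0.2], [-0.4, -0.15, -1.5, 0, 0, 0, 0.2], [-0.4, -0.15, -1.5, 0, 0, 0, 0.2], [0, 0, -1, 0, 0, 0, 0.2], [0, 0, -0.5, 0, 0, 0, 0.2], [0, 0, 0, 0, 0, 0, 0.2], [0, 0, 0, 0, 0, 0, 0.2], [0, 0, 0, 0, 0, 0, 0.2]],
])

```text
time: 2.6
ee_pos: [0.4473, -0.1913, 0.0726]
tcp_rot: [0.001, 0.575, 0.818, -0.0]
force: [0.9, 0.4, 0.0]
grip_width: 0.0341
```

```bash
cat > g.py <<'E'
from h import *
st();c=cap('scene');w=cloud(c).reshape(-1,3)
s=r.read_state();q=s['tcp_rot'];M=R.from_quat([*q[1:],q[0]]).as_matrix();s=s['ee_pos']
d=M[:,1]*np.sign(M[0,1]);e=np.array([-d[1],d[0],0])
q=w-s;a,b,z=q@d,q@e,q[:,2]
m=(abs(a)<.09)&(abs(b)<.06)
for z0 in np.arange(-.02,.06,.005):
    k=m&(z>=z0)&(z<z0+.005)
    for nm,kk in(('+',k&(a>0)),('-',k&(a<0))):
        if kk.sum()>2: print(z0.round(3),nm,kk.sum(),'a',a[kk].min().round(4),a[kk].max().round(4),'b',b[kk].min().round(4),b[kk].max().round(4))
u,v=map(int,proj(c,s)); print(u,v)
i=c['image'][v-80:v+50,u-65:u+65]; cv2.imwrite('pics/g.png',cv2.resize(i,None,fx=4,fy=4,interpolation=cv2.INTER_CUBIC))
E
python3 g.py
```

```text
t 2.6 tcp [ 0.4473 -0.1913  0.0726] psi 19.84 zax [ 1.2e-03 -9.0e-04 -1.0e+00] F [0.89 0.4  0.02] M [0.03  0.007 0.011] w 0.0341 j [-0.65  0.08  1.96  0.    1.09 -1.  ]
0.02 + 3 a 0.0206 0.0233 b -0.0103 -0.0014
0.025 + 9 a 0.017 0.0261 b -0.0061 0.0109
0.025 - 6 a -0.0209 -0.0159 b 0.0011 0.0088
0.03 + 9 a 0.0163 0.0313 b -0.0084 0.0118
0.03 - 8 a -0.0191 -0.0133 b 0.0012 0.0129
0.035 + 15 a 0.0179 0.0331 b -0.0078 0.0117
0.035 - 9 a -0.0208 -0.0156 b 0.001 0.0124
0.04 + 15 a 0.0162 0.0317 b -0.0063 0.0118
0.04 - 7 a -0.0227 -0.0161 b 0.0013 0.0117
0.045 + 8 a 0.0214 0.0323 b -0.0051 0.0104
0.045 - 8 a -0.0214 -0.014 b 0.0013 0.0118
0.05 + 14 a 0.0227 0.034 b -0.0059 0.0119
0.05 - 8 a -0.0228 -0.0167 b 0.0015 0.012
0.055 + 11 a 0.0229 0.0336 b -0.0052 0.0126
0.055 - 10 a -0.0225 -0.014 b 0.0022 0.0117
284 212
```

>>> play_rows([
  [[0, 0, -1, 0, 0, 0, 0.2], [0, 0, -1.5, 0, 0, 0, 0.2], [0, 0, -1.5, 0, 0, 0, 0.2], [0, 0, -1, 0, 0, 0, 0.2], [0, 0, -0.5, 0, 0, 0, 0.2], [0, 0, 0, 0, 0, 0, 0.2]],
])

```text
time: 3.25
ee_pos: [0.4463, -0.1906, 0.0161]
tcp_rot: [-0.001, 0.575, 0.818, 0.0]
force: [-0.2, -0.1, -0.1]
grip_width: 0.0339
```

```bash
python3 g.py
```

```text
t 3.25 tcp [ 0.4463 -0.1906  0.0161] psi 19.84 zax [-1.1e-03  8.0e-04 -1.0e+00] F [-0.23 -0.12 -0.11] M [-0.014 -0.088 -0.066] w 0.0339 j [-0.65  0.18  1.99 -0.    0.97 -1.  ]
-0.02 + 783 a 0.0001 0.0899 b -0.06 0.0597
-0.02 - 359 a -0.09 -0.0002 b -0.0599 0.0599
-0.015 + 35 a 0.0014 0.0868 b -0.0581 0.0556
-0.015 - 19 a -0.089 -0.0016 b -0.0054 0.0555
-0.01 + 24 a 0.0041 0.0081 b -0.0553 0.0544
-0.005 + 52 a 0.0022 0.0112 b -0.0569 0.0583
-0.005 - 12 a -0.0897 -0.0859 b -0.0065 0.0211
0.0 + 103 a 0.0 0.0125 b -0.0595 0.0588
0.0 - 18 a -0.0888 -0.0001 b -0.0576 0.047
0.005 + 31 a 0.0002 0.0091 b -0.0502 0.0575
0.005 - 5 a -0.002 -0.0003 b -0.0513 0.0528
0.02 + 4 a 0.0215 0.024 b -0.0047 0.0059
0.025 + 4 a 0.0202 0.0245 b 0.0038 0.012
0.025 - 5 a -0.0193 -0.0143 b 0.0035 0.012
0.03 + 9 a 0.0209 0.0311 b -0.0057 0.0117
0.03 - 5 a -0.0184 -0.0162 b 0.0036 0.0117
0.035 + 11 a 0.0218 0.032 b -0.0044 0.0122
0.035 - 8 a -0.021 -0.013 b 0.0032 0.012
0.04 + 16 a 0.0199 0.0314 b -0.0107 0.0131
0.04 - 6 a -0.0202 -0.0158 b 0.0042 0.0116
0.045 + 11 a 0.0187 0.0336 b -0.0088 0.0118
0.045 - 7 a -0.0213 -0.0127 b -0.0072 0.0116
0.05 + 16 a 0.0177 0.0333 b -0.0087 0.013
0.05 - 5 a -0.0202 -0.0157 b -0.0071 0.0122
0.055 + 9 a 0.0144 0.0339 b -0.0033 0.012
0.055 - 9 a -0.0224 -0.0157 b 0.005 0.0129
285 229
```

View pics/g.png

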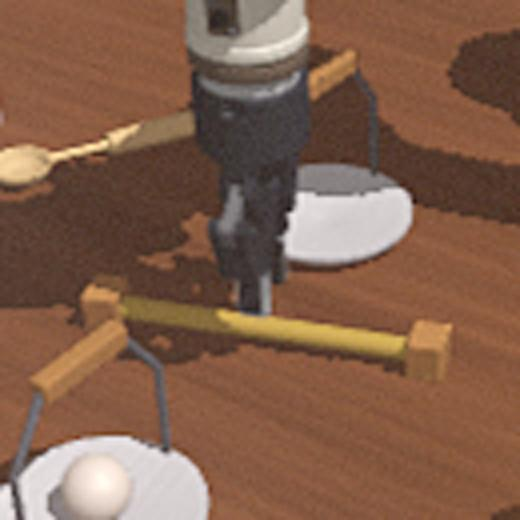

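The crop shows the fingertips still above the rod, at about (257,312), although the reported TCP z is 16 mm. The fingers therefore really end about 20 mm short of the reported TCP. I'll go down carefully and watch the force.

>>> play_rows([
  [[0.2, 0.05, -0.5, 0, 0, 0, 0.2], [0, 0, -0.7, 0, 0, 0, 0.2], [0, 0, -0.5, 0, 0, 0, 0.2], [0, 0, 0, 0, 0, 0, 0.2]],
])

```text
time: 3.7
ee_pos: [0.448, -0.1899, -0.0012]
tcp_rot: [-0.001, 0.575, 0.818, 0.0]
force: [0.3, -0.4, -1.0]
grip_width: 0.0339
```

>>> play_rows([
  [[0, 0, -0.3, 0, 0, 0, 0.2], [0, 0, -0.3, 0, 0, 0, 0.2], [0, 0, 0, 0, 0, 0, 0.2]],
])

```text
time: 4.0
ee_pos: [0.4484, -0.1902, -0.0066]
tcp_rot: [-0.0, 0.575, 0.818, -0.0]
force: [0.1, -0.1, -0.2]
grip_width: 0.0342
```

```bash
python3 g.py
```

```text
t 4.0 tcp [ 0.4484 -0.1902 -0.0066] psi 19.84 zax [-6.e-04  4.e-04 -1.e+00] F [ 0.13 -0.08 -0.15] M [ 0.052  0.017 -0.009] w 0.0342 j [-0.65  0.23  1.99 -0.    0.93 -1.  ]
0.0 + 299 a 0.0 0.0899 b -0.0594 0.0592
0.0 - 117 a -0.0894 -0.0004 b -0.0582 0.0596
0.005 + 582 a 0.0002 0.0899 b -0.0596 0.06
0.005 - 199 a -0.0891 -0.0002 b -0.0594 0.0594
0.015 + 29 a 0.0023 0.0088 b -0.0583 0.0552
0.02 + 57 a 0.0 0.0191 b -0.0578 0.0598
0.02 - 12 a -0.0893 -0.0001 b -0.0438 0.0189
0.025 + 61 a 0.0003 0.0276 b -0.0585 0.0597
0.025 - 37 a -0.0176 -0.0 b -0.0598 0.0563
0.03 + 14 a 0.0007 0.0307 b -0.059 0.0427
0.03 - 9 a -0.0187 -0.0 b -0.0481 0.0122
0.035 + 12 a 0.0244 0.0326 b -0.0049 0.0128
0.035 - 6 a -0.0179 -0.0151 b 0.0037 0.0119
0.04 + 13 a 0.0217 0.0355 b -0.0046 0.0123
0.04 - 4 a -0.019 -0.0159 b 0.0038 0.0116
0.045 + 13 a 0.0206 0.0331 b -0.01 0.0119
0.045 - 8 a -0.0192 -0.0138 b 0.0037 0.0121
0.05 + 14 a 0.0196 0.0322 b -0.0099 0.0128
0.05 - 6 a -0.0212 -0.0147 b -0.0077 0.0125
0.055 + 7 a 0.019 0.0325 b -0.004 0.0122
0.055 - 8 a -0.022 -0.0137 b -0.0065 0.0113
285 236
```

No contact at TCP z −6.6 mm, which confirms the offset. I'll go 4 mm lower and close.

>>> play_rows([
  [[0, 0, -0.2, 0, 0, 0, 0.2], [0, 0, -0.2, 0, 0, 0, 0.2], [0, 0, 0, 0, 0, 0, 0.4], [0, 0, 0, 0, 0, 0, 0.6], [0, 0, 0, 0, 0, 0, 1], [0, 0, 0, 0, 0, 0, 1], [0, 0, 0, 0, 0, 0, 1], [0, 0, 0, 0, 0, 0, 1], [0, 0, 0, 0, 0, 0, 1]],
], squeeze=60)

```text
time: 4.95
ee_pos: [0.4487, -0.1904, -0.01]
tcp_rot: [-0.0, 0.575, 0.818, -0.0]
force: [-2.2, 1.8, 5.9]
grip_width: 0.0129
```

>>> play_rows([
  [[0, 0, 0.3, 0, 0, 0, 1], [0, 0, 0.7, 0, 0, 0, 1], [0, 0, 1, 0, 0, 0, 1], [0, 0, 1, 0, 0, 0, 1], [0, 0, 1, 0, 0, 0, 1], [0, 0, 0.5, 0, 0, 0, 1], [0, 0, 0, 0, 0, 0, 1], [0, 0, 0, 0, 0, 0, 1]],
])

```text
time: 5.75
ee_pos: [0.4486, -0.1903, 0.0348]
tcp_rot: [-0.0, 0.575, 0.818, 0.0]
force: [0.6, 0.7, -1.8]
grip_width: 0.0127
```

```bash
cat > bar.py <<'E'
from h import *
import sys
st();c=cap('scene');w=cloud(c)
ui=c['image'].astype(int);w2=w.reshape(-1,3)
s=r.read_state();q=s['tcp_rot'];M=R.from_quat([*q[1:],q[0]]).as_matrix();s=s['ee_pos']
d=M[:,1]*np.sign(M[0,1]);e=np.array([-d[1],d[0],0])
q=w2-s;a,b,z=q@d,q@e,q[:,2]
zc=float(sys.argv[1]) if len(sys.argv)>1 else .03
m=(abs(a)<.025)&(abs(b)<.16)&(abs(z-zc)<.03)&((abs(b)>.025))
rod=m&(abs(b)<.1);blk=m&(abs(b)>.1)
if rod.sum()>20:
    print('rod fit z vs b',np.polyfit(b[rod],z[rod],1).round(4),'a vs b',np.polyfit(b[rod],a[rod],1).round(4))
    for lo,hi in((-.1,-.06),(-.06,-.02),(.02,.06),(.06,.1)):
        k=m&(b>lo)&(b<hi)
        if k.any():print(lo,'zmax',np.percentile(z[k],97).round(4),'a',np.median(a[k]).round(4),k.sum())
print('b range',b[m].min().round(4),b[m].max().round(4))
u,v=map(int,proj(c,s)); u=max(u,65)
cv2.imwrite('pics/bar.png',cv2.resize(c['image'][max(v-100,0):v+60,u-100:u+100],None,fx=3.5,fy=3.5,interpolation=cv2.INTER_CUBIC))
E
python3 bar.py
```

```text
t 5.75 tcp [ 0.4486 -0.1903  0.0348] psi 19.84 zax [-1.e-04  1.e-04 -1.e+00] F [ 0.58  0.67 -1.79] M [0.005 0.003 0.015] w 0.0127 j [-0.65  0.15  1.98  0.    1.01 -1.  ]
rod fit z vs b [-0.001   0.0281] a vs b [0.0044 0.0054]
-0.1 zmax 0.0344 a 0.0058 81
-0.06 zmax 0.0337 a 0.0063 72
0.02 zmax 0.033 a 0.0068 76
0.06 zmax 0.0341 a 0.0063 86
b range -0.1287 0.1316
```

View pics/bar.png

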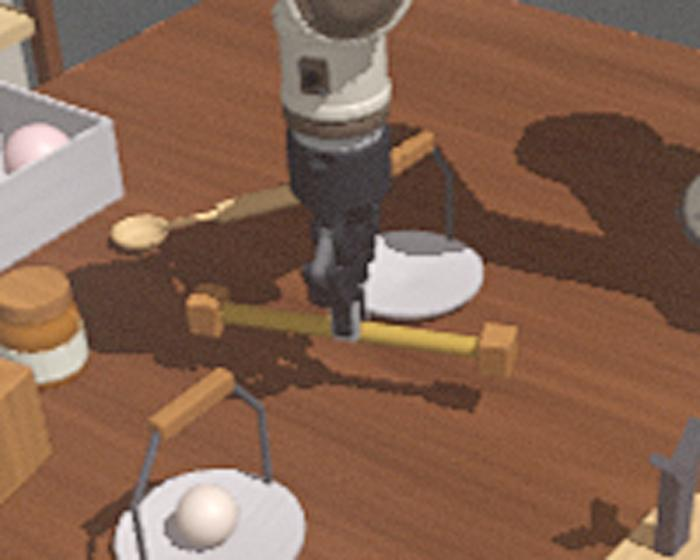

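The bar is gripped at the middle and lifted level, clear of the table: its ends are at (205,315) and (498,348) in the crop. Next I'll raise it and carry it over the posts.

>>> play_rows([
  [[0, 0, 1, 0, 0, 0, 1], [0, 0.5, 2, 0, 0, 0, 1], [0.1, 1, 2, 0, 0, -1, 1], [0.3, 2, 2, 0, 0, -2, 1], [0.3, 2.6, 2, 0, 0, -2, 1], [0.4, 3, 1.5, 0, 0, -2, 1], [0.4, 3, 0, 0, 0, -2, 1], [0.4, 3, 0, 0, 0, -2, 1], [0.4, 3, 0, 0, 0, -2, 1], [0.4, 3, 0, 0, 0, -2, 1], [0.4, 3, 0, 0, 0, -2, 1], [0.4, 3, 0, 0, 0, -2, 1]],
])

```text
time: 7.0
ee_pos: [0.4836, 0.0819, 0.1402]
tcp_rot: [0.0, 0.702, 0.712, 0.0]
force: [-0.5, -0.3, -1.7]
grip_width: 0.0131
```

>>> play_rows([
  [[0.4, 3, 0, 0, 0, -2, 1], [0.3, 3, 0, 0, 0, -2, 1], [0.2, 3, 0, 0, 0, -0.9, 1], [0, 2, 0, 0, 0, 0, 1], [0, 1.6, 0, 0, 0, 0, 1], [0, 1, 0, 0, 0, 0, 1], [0, 0, 0, 0, 0, 0, 1], [0, 0, 0, 0, 0, 0, 1]],
])

```text
time: 7.8
ee_pos: [0.4927, 0.2161, 0.1398]
tcp_rot: [0.0, 0.732, 0.682, -0.0]
force: [0.5, -0.2, -0.8]
grip_width: 0.013
```

```bash
python3 bar.py .025
```

```text
t 7.8 tcp [0.4927 0.2161 0.1398] psi -4.06 zax [-2.e-04 -5.e-04 -1.e+00] F [ 0.51 -0.15 -0.82] M [-0.007 -0.03   0.025] w 0.013 j [ 0.19  0.12  1.77 -0.    1.25  0.26]
rod fit z vs b [0.0007 0.0287] a vs b [0.0061 0.0045]
-0.1 zmax 0.0338 a 0.0047 122
-0.06 zmax 0.0335 a 0.0053 117
0.02 zmax 0.0341 a 0.0056 128
0.06 zmax 0.0338 a 0.006 157
b range -0.1287 0.1316
```

View pics/bar.png

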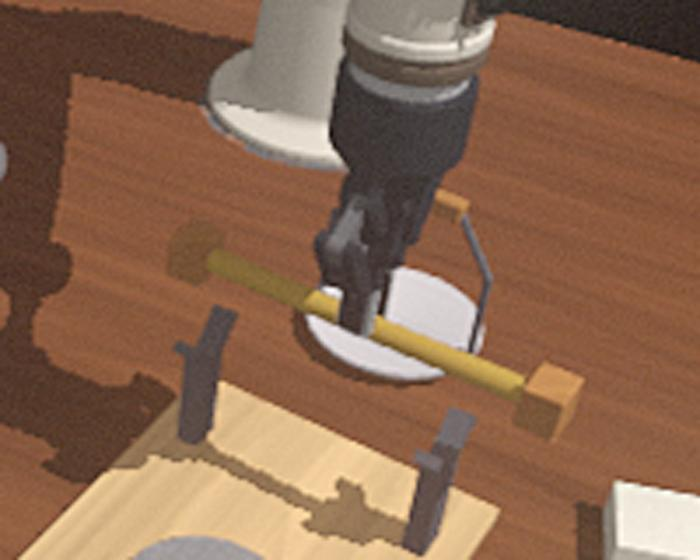

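The bar is level over the stage but about 2 cm too far in +y, because I added up the rows wrongly. I'll measure the posts relative to the rod in this same picture.

```bash
cat > rel.py <<'E'
from h import *
c=load('scene');w=cloud(c).reshape(-1,3);x=r.read_state();s=x['ee_pos']
q=x['tcp_rot'];M=R.from_quat([*q[1:],q[0]]).as_matrix()
d=M[:,1]*np.sign(M[0,1]);e=np.array([-d[1],d[0],0])
f=w-s;a,b=f@d,f@e
for nm,y in(('R',.113),('L',.282)):
    k=(w[:,2]>.07)&(w[:,2]<.114)&(abs(w[:,1]-y)<.02)&(abs(w[:,0]-.49)<.04)
    hi=k&(w[:,2]>.1)
    print(nm,k.sum(),'a',a[k].min().round(4),a[k].max().round(4),'tips a',np.sort(a[hi])[[0,-1]].round(4),'b',b[k].min().round(4),b[k].max().round(4),'z',w[k,2].max().round(4))
m=(abs(a)<.025)&(abs(b)<.095)&(abs(b)>.03)&(abs(f[:,2]-.025)<.03)
A=np.c_[2*a[m],2*f[m,2],np.ones(m.sum())];t=np.linalg.lstsq(A,a[m]**2+f[m,2]**2,rcond=None)[0]
print('rod circle a,z',t[:2].round(4),'r',np.sqrt(t[2]+t[0]**2+t[1]**2).round(4))
from scipy.optimize import least_squares
g=least_squares(lambda p:np.hypot(a[m]-p[0],f[m,2]-p[1])-.008,[.0,.025],loss='soft_l1',f_scale=.001);print('fixed r',g.x.round(4))
k=(abs(f[:,2]-.025)<.03)&(abs(a)<.03)&(abs(b)>.09)&(abs(b)<.15);print('b ends',b[k].min(),b[k].max())
E
python3 rel.py
```

```text
R 196 a -0.0297 0.0285 tips a [-0.0297  0.0285] b -0.1112 -0.0939 z 0.1105
L 221 a -0.0333 0.0286 tips a [-0.0333  0.0286] b 0.0585 0.0757 z 0.1096
rod circle a,z [0.002  0.0265] r 0.0062
fixed r [-0.0001  0.0247]
b ends -0.12871855710008545 0.13156471308543483
```

>>> play_rows([
  [[-0.15, -0.4, 0, 0, 0, 0.5, 1], [-0.15, -0.8, 0, 0, 0, 0, 1], [-0.15, -0.7, 0, 0, 0, 0, 1], [0, 0, -0.6, 0, 0, 0, 1], [0, 0, -1.2, 0, 0, 0, 1], [0, 0, -1.5, 0, 0, 0, 1], [0, 0, -1, 0, 0, 0, 1], [0, 0, -0.7, 0, 0, 0, 1], [0, 0, -0.5, 0, 0, 0, 1], [0, 0, 0, 0, 0, 0, 1], [0, 0, 0, 0, 0, 0, 1]],
])

```text
time: 8.95
ee_pos: [0.4886, 0.1977, 0.0851]
tcp_rot: [0.0, 0.729, 0.685, 0.0]
force: [-0.1, -0.4, -0.6]
grip_width: 0.0125
```

```bash
python3 bar.py .025 && python3 rel.py
```

```text
t 8.95 tcp [0.4886 0.1977 0.0851] psi -3.56 zax [ 7.e-04  1.e-04 -1.e+00] F [-0.12 -0.41 -0.62] M [-0.02  -0.033  0.036] w 0.0125 j [0.16 0.16 1.84 0.   1.13 0.22]
rod fit z vs b [0.0024 0.0229] a vs b [-0.0006  0.0024]
-0.1 zmax 0.0334 a 0.0036 205
-0.06 zmax 0.0332 a 0.0053 106
0.02 zmax 0.0337 a 0.0053 114
0.06 zmax 0.0332 a 0.0047 238
b range -0.1296 0.1314
R 205 a -0.0277 0.0288 tips a [-0.0277  0.0288] b -0.1041 -0.0653 z 0.1139
L 221 a -0.0264 0.0314 tips a [-0.0264  0.0314] b 0.0648 0.1047 z 0.1139
rod circle a,z [-0.0021  0.0149] r 0.0168
fixed r [-0.0002  0.0232]
b ends -0.1296449656784799 0.13143654129202662
```

>>> play_rows([
  [[0, 0, -0.4, 0, 0, 0, 1], [0, 0, -0.4, 0, 0, 0, 1], [0, 0, -0.3, 0, 0, 0, 1], [0, 0, -0.1, 0, 0, 0, 1], [0, 0, 0, 0, 0, 0, 1], [0, 0, 0, 0, 0, 0, 1]],
])

```text
time: 9.6
ee_pos: [0.4883, 0.1976, 0.0728]
tcp_rot: [0.0, 0.729, 0.685, 0.0]
force: [-0.5, 0.3, -0.2]
grip_width: 0.0129
```

>>> play_rows([
  [[0, 0, -0.1, 0, 0, 0, 1], [0, 0, -0.1, 0, 0, 0, 1], [0, 0, 0, 0, 0, 0, 1]],
])

```text
time: 9.9
ee_pos: [0.4889, 0.1977, 0.0714]
tcp_rot: [0.0, 0.729, 0.685, 0.001]
force: [0.9, -0.5, 2.1]
grip_width: 0.0132
```

```bash
python3 bar.py .025
```

```text
t 9.9 tcp [0.4889 0.1977 0.0714] psi -3.57 zax [ 1.4e-03  2.0e-04 -1.0e+00] F [ 0.91 -0.45  2.12] M [ 0.011 -0.109 -0.104] w 0.0132 j [ 0.15  0.18  1.85 -0.    1.1   0.22]
rod fit z vs b [0.0019 0.0251] a vs b [0.0031 0.0021]
-0.1 zmax 0.0359 a 0.004 243
-0.06 zmax 0.0342 a 0.0045 103
0.02 zmax 0.0343 a 0.0055 118
0.06 zmax 0.0364 a 0.0058 279
b range -0.1305 0.1315
```

Contact, with the force up by about 2–3 N at axis height 96 mm. Releasing.

>>> play_rows([
  [[0, 0, 0, 0, 0, 0, 0.6], [0, 0, 0, 0, 0, 0, 0.4], [0, 0, 0, 0, 0, 0, 0.2], [0, 0, 0, 0, 0, 0, 0], [0, 0, 0, 0, 0, 0, 0], [0, 0, 0, 0, 0, 0, 0], [0, 0, 0.5, 0, 0, 0, 0], [0, 0, 1, 0, 0, 0, 0], [0, 0, 2, 0, 0, 0, 0], [0, 0, 2, 0, 0, 0, 0], [0, 0, 3, 0, 0, 0, 0], [0, 0, 3, 0, 0, 0, 0]],
])

```text
time: 11.15
ee_pos: [0.4881, 0.1976, 0.1876]
tcp_rot: [0.0, 0.729, 0.685, 0.0]
force: [0.5, 0.4, 0.0]
grip_width: 0.0427
```

```bash
cat > chk.py <<'E'
from h import *
from scipy.optimize import least_squares
st();c=cap('scene');w=cloud(c).reshape(-1,3)
t=np.radians(-4.0);d=np.array([np.cos(t),np.sin(t),0]);e=np.array([-d[1],d[0],0])
f=w-[.489,.198,0];a,b,z=f@d,f@e,f[:,2]
m=(abs(a)<.022)&(abs(b)<.075)&(abs(z-.096)<.02)
print('rod z slope',np.polyfit(b[m],z[m],1).round(4),'a slope',np.polyfit(b[m],a[m],1).round(4),m.sum())
for lo in(-.075,-.035,.0,.035):
    k=m&(b>lo)&(b<lo+.04); print(lo,'ztop',np.percentile(z[k],97).round(4),'a',np.median(a[k]).round(4))
k=(abs(a)<.025)&(abs(b)<.15)&(abs(z-.1)<.03);print('ends',b[k].min().round(4),b[k].max().round(4))
# dish
k=(w[:,0]>.56)&(w[:,0]<.75)&(w[:,1]>-.26)&(w[:,1]<-.06)
g=w[k&(w[:,2]>.12)&(w[:,2]<.15)];q=g[:,:2]-g[:,:2].mean(0);u,s_,vt=np.linalg.svd(q,full_matrices=False);T=q@vt[0]
print('grip mid',(g[:,:2].mean(0)+vt[0]*(T.max()+T.min())/2).round(4),'dir',np.degrees(np.arctan2(vt[0,1],vt[0,0])).round(2),'len',np.ptp(T).round(4),len(g))
l=w[k&(w[:,2]>.006)&(w[:,2]<.022)];print('dish',cv2.minEnclosingCircle(l[:,:2].astype(np.float32)))
cv2.imwrite('pics/chk.png',cv2.resize(c['image'][150:390,180:500],None,fx=2.4,fy=2.4,interpolation=cv2.INTER_CUBIC))
E
python3 chk.py
```

```text
t 11.15 tcp [0.4881 0.1976 0.1876] psi -3.56 zax [ 4.e-04  1.e-04 -1.e+00] F [0.52 0.37 0.04] M [-0.009 -0.022 -0.025] w 0.0427 j [ 0.15  0.05  1.76 -0.    1.34  0.22]
rod z slope [0.0017 0.1003] a slope [-0.0002  0.0042] 466
-0.075 ztop 0.1048 a 0.0052
-0.035 ztop 0.1054 a 0.0052
0.0 ztop 0.1047 a 0.0054
0.035 ztop 0.1055 a 0.0049
ends -0.1283 0.1316
grip mid [ 0.6526 -0.1602] dir -2.67 len 0.0795 229
dish ((0.6520522236824036, -0.16410553455352783), 0.06820742785930634)
```

View pics/chk.png

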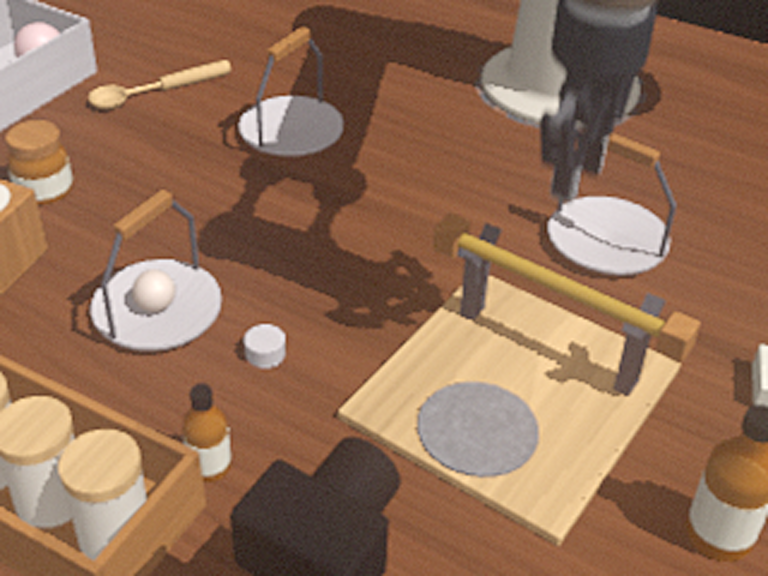

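The bar rests in both notches: its top is 105 mm up along the whole length, the slope is under 0.2°, and it is centred and released. Next I'll go above the dish grip.

>>> play_rows([
  [[0.4, -1, 0, 0, 0, -3, -0.3], [0.9, -2, 0, 0, 0, -5, -0.3], [1.4, -3.2, 0, 0, 0, -8, -0.3], [1.6, -3.6, 0, 0, 0, -8, -0.3], [1.6, -3.6, 0, 0, 0, -8, -0.3], [1.6, -3.6, 0, 0, 0, -8, -0.3], [1.6, -3.6, 0, 0, 0, -8, -0.3], [1.6, -3.6, 0, 0, 0, -8, -0.3], [1.6, -3.6, 0, 0, 0, -8, -0.3], [1.6, -3.6, 0, 0, 0, -8, -0.3], [1.4, -3, 0, 0, 0, -8, -0.3], [1, -1.9, 0, 0, 0, -8.4, -0.3]],
])

```text
time: 12.4
ee_pos: [0.6519, -0.1681, 0.1865]
tcp_rot: [0.0, 1.0, -0.021, 0.001]
force: [-0.0, -0.2, 0.5]
grip_width: 0.055
```

>>> play_rows([
  [[0, 0, 0, 0, 0, 0, -0.3], [0, 0, 0, 0, 0, 0, -0.3], [0, 0, 0, 0, 0, 0, -0.3]],
])

```text
time: 12.7
ee_pos: [0.651, -0.1643, 0.1861]
tcp_rot: [-0.0, 1.0, -0.016, 0.0]
force: [-1.0, 0.1, 0.1]
grip_width: 0.0555
```

```bash
cat > d.py <<'E'
from h import *
st();x=r.read_state();s=x['ee_pos'];q=x['tcp_rot'];M=R.from_quat([*q[1:],q[0]]).as_matrix()
d=M[:,1]*(np.sign(M[1,1]) if abs(M[1,1])>.7 else np.sign(M[0,1]));e=np.array([-d[1],d[0],0])   # d: jaw axis; e: across
for n in('scene','top'):
    c=cap(n);w=cloud(c).reshape(-1,3);f=w-s;a,b,z=f@d,f@e,w[:,2];tz=s[2]
    k=(abs(a)<.04)&(abs(b)<.06)&(z>.122)&(z<.146)&(f[:,2]<.015 if tz>.14 else True)
    if k.sum()>20: print(n,'grip a',np.percentile(a[k],[3,97]).round(4),np.polyfit(b[k],a[k],1).round(4),'b',np.percentile(b[k],[1,99]).round(4),'z',np.percentile(z[k],[2,98]).round(4),k.sum())
    k=(np.hypot(a,b)<.08)&(z>.006)&(z<.022)
    print(n,'dish ab',cv2.minEnclosingCircle(np.c_[a[k],b[k]].astype(np.float32)) if k.sum()>20 else 0,k.sum())
    for nm,sg in(('+',1),('-',-1)):
        k=(a*sg>.005)&(a*sg<.07)&(abs(b)<.03)&(f[:,2]>.015)&(f[:,2]<.07)&(z>.15)
        if k.sum()>5: print(n,'finger',nm,'a',np.percentile(a[k],[2,98]).round(4),'b',np.percentile(b[k],[2,98]).round(4),'zlow',f[k,2].min().round(4),k.sum())
    if n=='scene':
        u,v=map(int,proj(c,s));cv2.imwrite('pics/d.png',cv2.resize(c['image'][v-60:v+110,u-90:u+90],None,fx=3.4,fy=3.4,interpolation=cv2.INTER_CUBIC))
E
python3 d.py
```

```text
t 12.7 tcp [ 0.651  -0.1643  0.1861] psi -91.81 zax [ 0.e+00  3.e-04 -1.e+00] F [-0.99  0.06  0.11] M [-0.031 -0.033  0.005] w 0.0555 j [-0.43  0.42  1.32  0.    1.4   1.18]
scene grip a [-0.0039  0.0086] [0.0117 0.004 ] b [-0.0392  0.0311] z [0.1227 0.1382] 225
scene dish ab ((0.0009968334343284369, -0.0015674617607146502), 0.06840591877698898) 1281
scene finger + a [0.0291 0.0437] b [-0.0121  0.0061] zlow 0.0286 139
scene finger - a [-0.0394 -0.025 ] b [-0.0123  0.0106] zlow 0.0269 167
top grip a [-0.0089  0.003 ] [-0.0574 -0.0025] b [-0.014   0.0304] z [0.1319 0.1444] 70
top dish ab ((-0.009978842921555042, -0.019231049343943596), 0.059898942708969116) 318
top finger + a [0.0269 0.0392] b [0.008  0.0143] zlow 0.0298 12
top finger - a [-0.0398 -0.0294] b [0.0089 0.0143] zlow 0.0358 7
```

Alignment over the grip is within 1 mm laterally. I'll shift 1.5 mm along the handle, descend, and close slowly.

>>> play_rows([
  [[0.15, 0, -0.7, 0, 0, 0, -0.3], [0, 0, -1.5, 0, 0, 0, -0.3], [0, 0, -2, 0, 0, 0, -0.3], [0, 0, -2, 0, 0, 0, -0.3], [0, 0, -1.5, 0, 0, 0, -0.3], [0, 0, -1, 0, 0, 0, -0.3], [0, 0, -0.4, 0, 0, 0, -0.3], [0, 0, 0, 0, 0, 0, -0.3], [0, 0, 0, 0, 0, 0, -0.3]],
])

```text
time: 13.7
ee_pos: [0.6534, -0.1657, 0.0958]
tcp_rot: [0.0, 1.0, -0.017, 0.001]
force: [-0.0, 0.0, 0.5]
grip_width: 0.0554
```

```bash
python3 d.py|head -6
```

```text
t 13.7 tcp [ 0.6534 -0.1657  0.0958] psi -91.96 zax [ 1.6e-03 -7.0e-04 -1.0e+00] F [-0.01  0.01  0.54] M [-0.054 -0.027  0.057] w 0.0554 j [-0.43  0.5   1.39  0.    1.25  1.18]
scene grip a [-0.0306  0.0381] [-0.3595 -0.0031] b [-0.0352  0.0116] z [0.123 0.145] 262
scene dish ab ((0.0021075326949357986, 0.002056483179330826), 0.06789984554052353) 1277
scene finger + a [0.0306 0.0432] b [-0.0124  0.0047] zlow 0.0543 39
scene finger - a [-0.0397 -0.0253] b [-0.0124  0.0106] zlow 0.0543 56
top grip a [-0.0329  0.0325] [-0.3061  0.0067] b [0.009  0.0362] z [0.133  0.1441] 48
```

View pics/d.png

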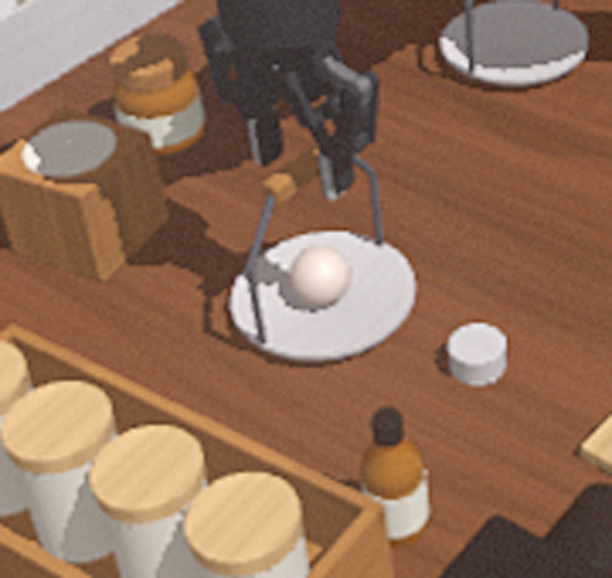

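The fingers straddle the grip and clear the ball, which sits centred at (320,276). Closing.

>>> play_rows([
  [[0, 0, 0, 0, 0, 0, 0], [0, 0, 0, 0, 0, 0, 0.2], [0, 0, 0, 0, 0, 0, 0.4], [0, 0, 0, 0, 0, 0, 0.55], [0, 0, 0, 0, 0, 0, 0.6], [0, 0, 0, 0, 0, 0, 0.65], [0, 0, 0, 0, 0, 0, 0.7], [0, 0, 0, 0, 0, 0, 0.8], [0, 0, 0, 0, 0, 0, 1], [0, 0, 0, 0, 0, 0, 1], [0, 0, 0, 0, 0, 0, 1]],
], squeeze=80)

```text
time: 14.9
ee_pos: [0.6529, -0.1653, 0.095]
tcp_rot: [-0.0, 1.0, -0.017, 0.0]
force: [0.3, 1.3, 2.0]
grip_width: 0.0118
```

>>> play_rows([
  [[0, 0, 0.05, 0, 0, 0, 1], [0, 0, 0.1, 0, 0, 0, 1], [0, 0, 0.2, 0, 0, 0, 1], [0, 0, 0.3, 0, 0, 0, 1], [0, 0, 0.4, 0, 0, 0, 1], [0, 0, 0.4, 0, 0, 0, 1], [0, 0, 0.3, 0, 0, 0, 1], [0, 0, 0.2, 0, 0, 0, 1], [0, 0, 0.05, 0, 0, 0, 1], [0, 0, 0, 0, 0, 0, 1]],
])

```text
time: 15.9
ee_pos: [0.6527, -0.1654, 0.1149]
tcp_rot: [-0.0, 1.0, -0.017, 0.0]
force: [0.4, 0.1, -3.0]
grip_width: 0.0123
```

```bash
cat > lift.py <<'E'
from h import *
from scipy.optimize import least_squares
st();x=r.read_state();s=x['ee_pos'];q=x['tcp_rot'];M=R.from_quat([*q[1:],q[0]]).as_matrix()
d=M[:,1];d=d*np.sign(d[0]+.5*d[1]);e=np.array([-d[1],d[0],0])
c=cap('scene');w=cloud(c).reshape(-1,3);col=c['image'].reshape(-1,3).astype(float);f=w-s
a,b,z=f@d,f@e,f[:,2]
zb=-.095  # underside rel tcp as grasped
# rim ring: outer edge of the dish, bright metal
k=(np.hypot(a,b)<.075)&(np.hypot(a,b)>.03)&(z>zb+.004)&(z<zb+.03)&(w[:,2]>.012)
ci=cv2.minEnclosingCircle(np.c_[a[k],b[k]].astype(np.float32)); print('dish ab',np.round(ci[0],4),round(ci[1],4),k.sum())
# cone fit: z = z0 + sa*a+sb*b + .149*(r)
A=np.c_[np.ones(k.sum()),a[k],b[k]]; rr=np.hypot(a[k]-ci[0][0],b[k]-ci[0][1])
res=least_squares(lambda p:A@p-(z[k]-.1495*(rr-.008)-.008),[zb,0,0],loss='soft_l1',f_scale=.001).x
print('underside z',(res[0]+s[2]).round(4),'rel',res[0].round(4),'tilt deg a,b',np.degrees(res[1:]).round(2))
k=(np.hypot(a,b)<.045)&(z>zb+.027)&(z<zb+.06)
g=least_squares(lambda p:np.linalg.norm(np.c_[a,b,z][k]-p,axis=1)-.022,[0,0,zb+.03],loss='soft_l1',f_scale=.001).x
print('ball',g.round(4),k.sum(),'rel dish',(g[:2]-ci[0]).round(4))
k=(abs(a)<.02)&(abs(b)<.05)&(abs(b)>.014)&(z>zb+.124)&(z<zb+.142)
if k.sum()>10:print('grip slope a/b',np.polyfit(b[k],a[k],1).round(4),'z/b',np.degrees(np.polyfit(b[k],z[k],1)[0]).round(2),'z',np.percentile(z[k],[3,97]).round(4),'b',np.percentile(b[k],[1,99]).round(4))
u,v=map(int,proj(c,s));cv2.imwrite('pics/lift.png',cv2.resize(c['image'][v-60:v+110,u-90:u+90],None,fx=3.4,fy=3.4,interpolation=cv2.INTER_CUBIC))
E
python3 lift.py
```

```text
t 15.9 tcp [ 0.6527 -0.1654  0.1149] psi -91.97 zax [ 1.e-04 -0.e+00 -1.e+00] F [ 0.43  0.1  -2.96] M [-0.021  0.007 -0.069] w 0.0123 j [-0.43  0.48  1.38  0.    1.28  1.18]
dish ab [0.0007 0.0025] 0.0688 1115
underside z 0.0191 rel -0.0958 tilt deg a,b [0.07 0.21]
ball [-0.0008  0.0016 -0.0661] 230 rel dish [-0.0015 -0.0009]
grip slope a/b [0.0731 0.0061] z/b -0.55 z [0.0297 0.0427] b [-0.0369  0.0314]
```

View pics/lift.png

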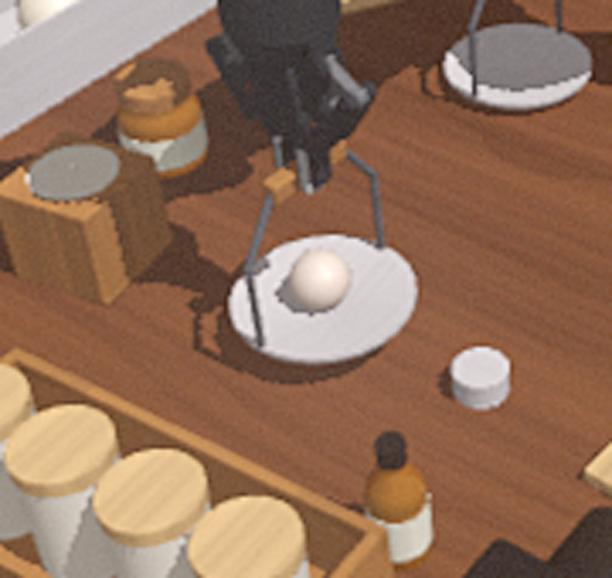

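Lifted 2 cm and level, with tilt at or under 0.2°. The ball is centred to about 1.5 mm at (320,280). Next is a slow carry with the quarter turn.

>>> play_rows([
  [[0, 0, 0.2, 0, 0, 0, 1], [0, 0, 0.4, 0, 0, 0, 1], [0, 0, 0.6, 0, 0, 0, 1], [0, 0, 0.7, 0, 0, 0, 1], [0, 0.1, 0.7, 0, 0, 0, 1], [0, 0.2, 0.7, 0, 0, 0, 1], [0, 0.3, 0.7, 0, 0, 0, 1], [0, 0.4, 0.7, 0, 0, 0, 1], [0, 0.5, 0.7, 0, 0, 0.5, 1], [0, 0.6, 0.6, 0, 0, 1, 1], [0, 0.7, 0.4, 0, 0, 1.5, 1], [0, 0.8, 0.1, 0, 0, 2, 1]],
])

```text
time: 17.15
ee_pos: [0.653, -0.1288, 0.1805]
tcp_rot: [0.0, 1.0, 0.028, 0.0]
force: [0.2, 0.4, -1.8]
grip_width: 0.0121
```

>>> play_rows([
  [[-0.1, 0.8, 0, 0, 0, 2.2, 1], [-0.1, 0.8, 0, 0, 0, 2.2, 1], [-0.1, 0.8, 0, 0, 0, 2.2, 1], [-0.1, 0.8, 0, 0, 0, 2.2, 1], [-0.1, 0.8, 0, 0, 0, 2.2, 1], [-0.1, 0.8, 0, 0, 0, 2.2, 1], [-0.1, 0.8, 0, 0, 0, 2.2, 1], [-0.1, 0.8, 0, 0, 0, 2.2, 1], [-0.1, 0.8, 0, 0, 0, 2.2, 1], [-0.1, 0.8, 0, 0, 0, 2.2, 1], [-0.1, 0.8, 0, 0, 0, 2.2, 1], [-0.1, 0.8, 0, 0, 0, 2.2, 1]],
])

```text
time: 18.35
ee_pos: [0.6406, -0.0327, 0.1798]
tcp_rot: [-0.0, 0.967, 0.256, 0.0]
force: [0.8, -0.2, -2.5]
grip_width: 0.0124
```

>>> play_rows([
  [[-0.1, 0.8, 0, 0, 0, 2.2, 1], [-0.1, 0.8, 0, 0, 0, 2.2, 1], [-0.1, 0.8, 0, 0, 0, 2.2, 1], [-0.1, 0.8, 0, 0, 0, 2.2, 1], [-0.1, 0.8, 0, 0, 0, 2.2, 1], [-0.1, 0.8, 0, 0, 0, 2.2, 1], [-0.1, 0.8, 0, 0, 0, 2.2, 1], [-0.1, 0.8, 0, 0, 0, 2.2, 1], [-0.1, 0.8, 0, 0, 0, 2.2, 1], [-0.1, 0.8, 0, 0, 0, 2.2, 1], [-0.1, 0.8, 0, 0, 0, 2.2, 1], [-0.1, 0.8, 0, 0, 0, 2.2, 1]],
])

```text
time: 19.55
ee_pos: [0.6286, 0.0633, 0.1798]
tcp_rot: [-0.0, 0.883, 0.47, -0.0]
force: [-0.7, 0.6, -3.1]
grip_width: 0.0118
```

>>> play_rows([
  [[-0.1, 0.8, 0, 0, 0, 2.2, 1], [-0.1, 0.8, 0, 0, 0, 2.2, 1], [-0.1, 0.8, 0, 0, 0, 2.2, 1], [-0.1, 0.8, 0, 0, 0, 2.2, 1], [-0.1, 0.8, 0, 0, 0, 2.2, 1], [-0.1, 0.8, 0, 0, 0, 2.2, 1], [-0.1, 0.8, 0, 0, 0, 2.2, 1], [-0.1, 0.8, 0, 0, 0, 2.2, 1], [-0.1, 0.8, 0, 0, 0, 2.2, 1], [-0.1, 0.8, 0, 0, 0, 2.2, 1], [0, 0.8, 0, 0, 0, 2.2, 1], [0, 0.8, 0, 0, 0, 2.2, 1]],
])

```text
time: 20.75
ee_pos: [0.6187, 0.1592, 0.1798]
tcp_rot: [0.0, 0.752, 0.659, 0.0]
force: [0.3, -0.3, -2.0]
grip_width: 0.0123
```

>>> play_rows([
  [[0, 0.7, 0, 0, 0, 1.8, 1], [0, 0.6, 0, 0, 0, 1.2, 1], [0, 0.5, 0, 0, 0, 0.8, 1], [0, 0.4, 0, 0, 0, 0, 1], [0, 0.3, 0, 0, 0, 0, 1], [0, 0.2, 0, 0, 0, 0, 1], [0, 0.1, 0, 0, 0, 0, 1], [0, 0, 0, 0, 0, 0, 1], [0, 0, 0, 0, 0, 0, 1], [0, 0, 0, 0, 0, 0, 1]],
])

```text
time: 21.75
ee_pos: [0.6187, 0.1864, 0.1798]
tcp_rot: [0.0, 0.731, 0.682, -0.0]
force: [-0.7, -1.0, -3.2]
grip_width: 0.0119
```

```bash
sed -i 's/w\[:,2\]>.012)/w[:,2]>.025)/' lift.py; cat >> lift.py <<'E'
# felt pad visible part & bar in the same picture
t=np.radians(-4.0);D=np.array([np.cos(t),np.sin(t),0]);E_=np.array([-D[1],D[0],0]);F=w-[.4886,.1977,0];A2,B2=F@D,F@E_
k=(abs(w[:,2]-.0145)<.006)&(A2>.05)&(A2<.21)&(abs(B2)<.08)&(col.max(1)-col.min(1)<25)&(col.mean(1)>40)
if k.sum()>30:
    p=np.c_[a,b][k]; print('pad (tool ab) encl',np.round(cv2.minEnclosingCircle(p.astype(np.float32)),4) if 0 else cv2.minEnclosingCircle(p.astype(np.float32)),k.sum())
k=(abs(A2)<.022)&(abs(B2)<.075)&(abs(w[:,2]-.096)<.02)
if k.sum()>30: print('bar slope in tool frame deg',np.degrees(np.polyfit(b[k],a[k],1)[0]).round(2),'z slope',np.degrees(np.polyfit(b[k],w[k,2],1)[0]).round(2),k.sum())
E
python3 lift.py
```

```text
t 21.75 tcp [0.6187 0.1864 0.1798] psi -3.98 zax [-0.e+00 -1.e-04 -1.e+00] F [-0.72 -1.02 -3.21] M [ 0.049 -0.082 -0.093] w 0.0119 j [ 0.11  0.36  1.41 -0.    1.37  0.18]
dish ab [ 0.0006 -0.0005] 0.0673 1786
underside z 0.0846 rel -0.0952 tilt deg a,b [-0.05  0.1 ]
ball [ 0.0023  0.0002 -0.0655] 330 rel dish [0.0017 0.0007]
grip slope a/b [-0.0559  0.0047] z/b 1.76 z [0.0294 0.0434] b [-0.0347  0.0369]
pad (tool ab) encl ((0.0011216732673346996, -0.01071254163980484), 0.06757216900587082) 1089
bar slope in tool frame deg 0.26 z slope -0.2 299
```

View pics/lift.png

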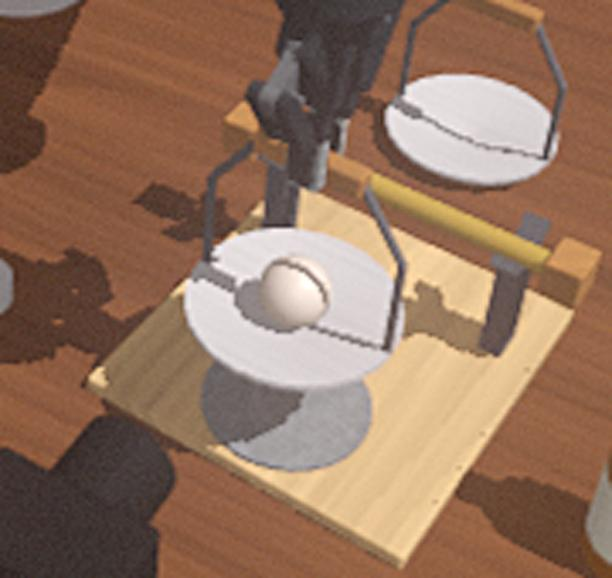

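The dish hangs level over the pad with its handle parallel to the bar and the ball centred at (294,293). I'll nudge it 2 mm in +y to match the pad centre from the earlier clear view, then check the wires for handle yaw and the pad edge for centring.

>>> play_rows([
  [[0, 0.05, 0, 0, 0, 0, 1], [0, 0.1, 0, 0, 0, 0, 1], [0, 0.05, 0, 0, 0, 0, 1], [0, 0, 0, 0, 0, 0, 1], [0, 0, 0, 0, 0, 0, 1], [0, 0, 0, 0, 0, 0, 1], [0, 0, 0, 0, 0, 0, 1], [0, 0, 0, 0, 0, 0, 1]],
])

```text
time: 22.6
ee_pos: [0.6187, 0.1886, 0.1798]
tcp_rot: [0.0, 0.731, 0.682, 0.0]
force: [-0.2, 0.2, -2.9]
grip_width: 0.0122
```

```bash
cat >> lift.py <<'E'
P=[]
for sg in(1,-1):
    k=(b*sg>.05)&(b*sg<.072)&(abs(a)<.02)&(z>zb+.03)&(z<zb+.085)
    if k.sum()>5: P.append((np.median(a[k]),np.median(b[k]),k.sum()));print('wire',sg,np.round(P[-1],4))
if len(P)==2: print('handle yaw vs tool e deg',np.degrees(np.arctan2(-(P[0][0]-P[1][0]),P[0][1]-P[1][1])).round(2))
# pad: far arc in angles towards the camera, not hidden by the dish
k=(abs(w[:,2]-.0145)<.004)&(col.max(1)-col.min(1)<25)&(col.mean(1)>50)&(np.hypot(w[:,0]-.62,w[:,1]-.188)<.062)
p=w[k][:,:2];h=p[cv2.convexHull(p.astype(np.float32),returnPoints=False)[:,0]]
h=h[np.hypot(*(h-[.62,.188]).T)>.05]
g=least_squares(lambda q:np.hypot(h[:,0]-q[0],h[:,1]-q[1])-.055,[.62,.188]).x;print('pad xy (scene)',g.round(4),len(h),'dish xy (scene)',(s+ci[0][0]*d+ci[0][1]*e)[:2].round(4))
E
python3 lift.py
```

```text
t 22.6 tcp [0.6187 0.1886 0.1798] psi -3.96 zax [ 0.  0. -1.] F [-0.19  0.24 -2.87] M [-0.047  0.037  0.012] w 0.0122 j [0.11 0.36 1.41 0.   1.37 0.18]
dish ab [-0.0002 -0.0017] 0.0681 1777
underside z 0.0846 rel -0.0952 tilt deg a,b [-0.05 -0.13]
ball [ 0.0025  0.0002 -0.0653] 336 rel dish [0.0026 0.0019]
grip slope a/b [-0.0588  0.0049] z/b 1.78 z [0.0299 0.0436] b [-0.0381  0.0364]
pad (tool ab) encl ((-0.0006428039632737637, -0.01136593334376812), 0.06636171042919159) 1084
bar slope in tool frame deg 0.42 z slope -0.01 292
wire 1 [1.70e-03 6.32e-02 6.60e+01]
wire -1 [ 1.90e-03 -6.23e-02  5.70e+01]
handle yaw vs tool e deg 0.11
pad xy (scene) [0.6199 0.1884] 29 dish xy (scene) [0.6185 0.1869]
```

```bash
python3 -c "
from h import *
st(); print(r.close_job())"
```

```text
t 22.65 tcp [0.6187 0.1886 0.1798] psi -3.96 zax [-1.e-04  0.e+00 -1.e+00] F [-0.75 -0.32 -2.35] M [ 0.012 -0.013 -0.014] w 0.012 j [0.11 0.36 1.41 0.   1.37 0.18]
the job is handed in; nothing more can be done
None
```

I laid the crossbar in both notches and let go of it. I then lifted the farthest dish by its grip, gave it a quarter turn and handed the job in with the arm holding it over the pad. That took about 23 s of the 69 s.

**Last checks (scene camera):**
- **Bar:** it sat in both notches with its top about 105 mm up along its length. The slope read 0.1° after release and about 0° at the end.
- **Dish position:** the underside was about 7.0 cm above the pad. Its centre was within about 2 mm of the pad centre.
- **Dish attitude:** tilt was about 0.1°, and the handle was within about 0.5° of parallel to the bar.
- **Ball:** it was about 3 mm from the middle of the dish, and nothing touched it.
- **Hold:** the grip was firm, and the arm was still in the last readings.

**Disagreements and gaps:**
- **Finger length:** the pictures showed the fingertips ending about 20 mm short of the reported TCP. I worked from the pictures and checked with force during the descent.
- **Cameras:** the two views differed by 3–5 mm. I averaged them, using the fingers as a reference, and measured the final positions in the scene view alone.
- **Grip-edge slope:** fitted to the grip bar's edges, the slopes read 2–3° off. The wires and the dish surface disagreed with that, so I put it down to the viewing angle.
- **Other items:** I did not measure them at the end. They looked undisturbed in the pictures, and the moves were planned clear of them.

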